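# Mount the board holder and set the magnifier over it

### The job

Get the circuit board ready for inspection: set the aluminium board holder on the stage of the magnifier stand with the large end of its keyhole over the stud, and slide it toward the column until it is locked fully home, lying flat and square on the stage. Then swing the magnifier round so that its lens is centred over the circuit board, and let go of it there.

Things in the scene. Friction and masses are not known exactly. Their poses are not given: they have to be found in the camera images.
- tab (a point): Grip point of the loose board holder (0.13 to 0.25 kg): a flat aluminium plate 124 long (x) x 60 wide (y) x 5 thick with an upright tab in the middle, 22 long (x) x 8 thick (y), its top 52 above the plate's underside. This point is in the tab, 36 above the underside. x axis: toward the end with the keyhole; z up. At the -x end a circuit board (26 x 46, 16 high) is fixed on the plate.
- big_hole (a point): Centre of the round large end of the keyhole (24 across), at the plate's underside, 45 toward +x from the tab. The 12 wide slot runs from it back toward the tab (-x). Same axes as tab.
- slot_end (a point): Where the stud's axis stands in the slot when the holder is fully home: on the plate's underside, 25 toward +x from the tab, 20 from big_hole. The slot's closed end then touches the stud's stem. Same axes as tab.
- board_mid (a point): Centre of the circuit board fixed on the holder, 43 toward -x from the tab, 12 above the plate's underside. Same axes as tab.
- stud (a point): Foot of the steel stud on the top face of the stage (fixed grey slab 165 x 74, top 16 above the desk). Stem 8 in diameter; round head 16 in diameter, underside 8 and top 12 above the stage. x axis: along the stage toward the column, 95 away; z up. The holder goes on with its x axis along this one (keyhole end toward the column) and slides 20 along +x to lock.
- column (a point): Point on the vertical axis of the stand's fixed column, about which the magnifier swings, 165 above the desk. The column is 20 in diameter; the hub on it is 36 in diameter and its top is 178 above the desk.
- handle (a point): Grip point of the upright black handle on the magnifier's swing arm: a peg 14 in diameter, 85 from the column axis; its top is 216 above the desk, the arm's upper face 170, this point 196. Column, handle and lens lie on one straight line seen from above.
- lens (a point): Centre of the magnifier's lens, 160 from the column axis, 165 above the desk. The lens has a round grey rim 102 in outer diameter, 159 to 171 above the desk.
- magnifier (a joint): Swing angle of the magnifier about the column, rad; grows clockwise seen from above; range -0.9 to 2.0. Friction holds it where it is released; about 2 N at the handle moves it. At the start the lens stands away from the stage, to its left as seen from the robot.

How it is judged:
On the way, in this order (a step that is already met when the one before it is completed fails the run):
1. the holder is locked on the stud: flat on the stage under the stud's head, slid fully home, square with the stage (horizontal distance between slot_end and stud below 0.005 m and z of slot_end in the frame of stud below 0.004 m and angle between tab's own z axis and vertical below 0.08 rad and angle between the x axis of tab and the x axis of stud, either way round below 0.2 rad), for 0.2 s.
2. the lens is centred over the circuit board (horizontal distance between lens and board_mid below 0.012 m), for 0.2 s.
At the end, for the whole second after the job is handed in: The holder lies flat on the stage (within 4 mm in height and 0.08 rad of level) with the stud within 5 mm of its fully-home place in the slot and square with the stage within 0.2 rad; the lens is at rest with its centre within 12 mm, seen from above, of the circuit board's centre (all of step 1 and horizontal distance between lens and board_mid below 0.012 m and velocity of joint magnifier between -0.02 and 0.02 rad/s); the robot touches nothing.
It also fails if it takes over 64 s, if anything falls off the work surface, if the arm or the gripper's body presses on something with over 40 N, if the wrist force passes 120 N, or if a joint passes its speed limit or range.

### The arm

A 7-joint arm with a two-finger parallel gripper is mounted at the origin on a cart in front of the work surface, level with it; the furniture and walls round the work are solid. World frame = base frame: x ahead of the robot, y to its left, z up, the work surface at z = 0. Lengths are in m, angles in rad, forces in N, time in s.
With the tool pointing down it reaches from about 0.4 to 0.925 m from the base axis. Payload 5.6 kg.
Tool frame: the origin (TCP) lies between the finger pads; the fingertips stand 22 mm ahead of it and the grasp point (between the pads) lies 3 mm ahead of it; z points along the fingers, y is the line along which they close (so a half turn about z gives the same grasp; the last joint's range is limited). The gripper opens to 85 mm and grips with 20 to 120 N. Pads are 22 mm wide; open, the fingers measure 114 mm over their backs; the gripper's body (76 mm by 85 mm) begins 54 mm behind the grasp point. The pads swing forward as they close: fully open they stand 13 mm farther back than shut.
Start: joints at [1.296, 0.468, -0.012, 1.603, 0.006, 1.071, -0.056], TCP at [0.149, -0.633, 0.253] pointing down, gripper open.
Joint ranges: [-2.53, 2.53], [-0.31, 2.02], [-1.57, 1.55], [0.28, 2.44], [-1.29, 4.43], [0.15, 1.84], [-2.92, 2.92]. Speed limits (rad/s): [2.57, 2.57, 3.14, 3.14, 3.14, 3.14, 3.14].

### API

Orientations are given as a unit quaternion [w, x, y, z].
In Python, from plant import status, cams, order, spotter gives the robot as it stands. The module is installed in compiled form; this text tells all that it offers.
- The arm moves only by the tool apply_moves, never from a script. Its argument "moves" is a list of rows, each a list of 5 numbers: the shift along the tool's x, y, z in cm, then the turn about the tool's z in rad, then the closure, from -1 (fully open) to 1 (shut), so that 0 is half open. A call has exactly 5 rows; each row shifts and turns the commanded pose from where the row before left it, along the tool's axes as they then stand; what a row does not reach is not made up. A row lasts 1/12 s, in which the tool goes at most 41.7 mm and 7.16 degrees, less where a joint would pass 70% of its speed; a pose out of reach is approached as far as the arm can. A call with a gripper value outside its range is refused whole. The fingers move at their own pace and stop on an object; the grip force is fixed at half the most. Time passes only in rows, so rows that do not move let the fingers close, or fill a call up. It gives the time, the measured TCP pose, the force, the opening and the grip force at its end, in the units of the state.
- status.state(): the state, without advancing time (a new reading comes with each control period).
- cams.read_camera(name): name is "scene" or "top"; returns (picture, depth): 420x560x3 uint8, red, green, blue; 420x560 float32, m along the optical axis (not along the pixel's ray), 0 where there is no reading.
- cams.camera_model(name): a dict with "K" (3x3 intrinsics, pixels), "rvec" (rotation vector, rad) and "tvec" (3), from world to camera coordinates, as OpenCV has them. Camera axes: x right, y down, z forward; pixel columns grow to the right and rows downward; lengths in m; the calibration is good to about 2 mm. A picture is of the moment at which its call begins. camera_model takes no time and is no camera call.
- order.hand_in(): hands the job in; it is judged then, once.
Trained networks look in the newest picture that a camera, given by its name, has taken for a name from the list of things; names that differ only in an ending like _2 or _b are one class to them, and where a whole thing is asked for, a point or a joint stands for the part that bears it (a point fixed in the world has none). Each returns a list of dicts, best first, with "p" (0 to 1); they miss things now and then, are a little off and sometimes report something else, mostly with a low value. They report only what shows in the picture. A call takes as long as a camera call.
- spotter.search_frame(query, camera): "centre" ([x, y, z] in m, in the coordinates of the camera as it stood for that picture, good to about 4 mm: the middle of the surface that is visible of it).
- spotter.silhouettes(query, camera): "pixels" (420x560 bool, what is visible of it).
- spotter.landmark_of(query, camera): "centre" ([x, y, z] in m, in the coordinates of the camera as it stood for that picture, good to about 4 mm: a listed point, or the origin of a listed thing).
The state is a dict: "t": time; "joints": joint angles; "qvel": joint speeds; "effort": joint torques, N m; "ee_pos": TCP position; "tool_rot": TCP orientation; "contact_force": force on the tool from outside, world axes, zero at the start; "wrist_torque": the same for the moment, N m; "grip_width": finger opening in m; "gripper_force": force on a finger pad.
Only numpy, scipy, OpenCV 4.12 (cv2) and the standard library are available. Lean on these libraries where they do the work, as an engineer would, in place of code of your own. Each camera call takes 0.05 s, during which the arm holds its last target. There are 200 camera calls.

## Working session

There is one attempt and no reset: what is moved stays moved. The work goes in short steps, Python scripts to look and compute and a tool call to move; the robot and the scene stay as the last step left them, time stands still between calls to the robot, and variables do not carry over. Pictures are saved under pics/ and viewed, at most 10 in all, crops included, and the job is handed in when it is done.

Besides the shell and the picture viewer there is one more tool, called after "Emit:" by a JSON object that holds its "api" and its "payload". apply_moves: Moves the arm, as the interface text tells. Its arguments: {"type":"object","properties":{"moves":{"type":"array"}},"required":["moves"]}

```bash
mkdir -p pics
cat > h.py <<'E'
import numpy as np, cv2
from scipy.spatial.transform import Rotation as R
from plant import status, cams, order, spotter
def w(p,cam):
    m=cams.camera_model(cam); Rm=R.from_rotvec(np.ravel(m["rvec"])).as_matrix()
    return Rm.T@(np.ravel(p)-np.ravel(m["tvec"]))
def lm(q,cam):
    return [(round(d["p"],2),np.round(w(d["centre"],cam),4).tolist()) for d in spotter.landmark_of(q,cam)[:2]]
def tool():
    s=status.state(); q=s["tool_rot"]; return np.array(s["ee_pos"]),R.from_quat([q[1],q[2],q[3],q[0]]).as_matrix(),s
def cloud(cam,d):
    m=cams.camera_model(cam);K=np.array(m["K"]);v,u=np.mgrid[:d.shape[0],:d.shape[1]]
    P=np.stack([(u-K[0,2])/K[0,0]*d,(v-K[1,2])/K[1,1]*d,d],-1)
    Rm=R.from_rotvec(np.ravel(m["rvec"])).as_matrix()
    return (P-np.ravel(m["tvec"]))@Rm
E
python3 - <<'E'
from h import *
for c in("scene","top"):
    im,d=cams.read_camera(c); cv2.imwrite(f"pics/{c}0.png",im[:,:,::-1]); np.savez(f"{c}0.npz",im=im,d=d)
    for q in("tab","big_hole","slot_end","board_mid","stud","column","handle","lens"): print(c,q,lm(q,c))
p,Rm,s=tool(); print(p,Rm.round(3),s["t"])
E
```

```text
scene tab [(0.72, [0.4774, -0.1986, 0.0355])]
scene big_hole [(0.75, [0.5199, -0.1981, -0.0024])]
scene slot_end [(0.6, [0.5017, -0.1966, -0.0005]), (0.41, [0.5663, 0.0996, 0.0157])]
scene board_mid [(0.82, [0.4326, -0.19, 0.0076]), (0.54, [0.6453, 0.2248, 0.1691])]
scene stud [(0.55, [0.5676, 0.0968, 0.0172])]
scene column [(0.86, [0.6583, 0.0635, 0.1608])]
scene handle [(0.69, [0.6562, 0.1505, 0.1942])]
scene lens []
top tab [(0.7, [0.4788, -0.1999, 0.0331])]
top big_hole [(0.84, [0.5226, -0.2022, -0.0006])]
top slot_end [(0.89, [0.5016, -0.2048, -0.002])]
top board_mid [(0.62, [0.4321, -0.2, 0.0118])]
top stud [(0.9, [0.5666, 0.0874, 0.0124])]
top column [(0.97, [0.6618, 0.0684, 0.1643])]
top handle [(0.66, [0.656, 0.1508, 0.1961])]
top lens [(0.84, [0.6469, 0.2237, 0.1654])]
[ 0.14929184 -0.63263889  0.25332616] [[ 0.973  0.23  -0.   ]
 [ 0.23  -0.973 -0.   ]
 [-0.     0.    -1.   ]] 0.9
```

View pics/scene0.png

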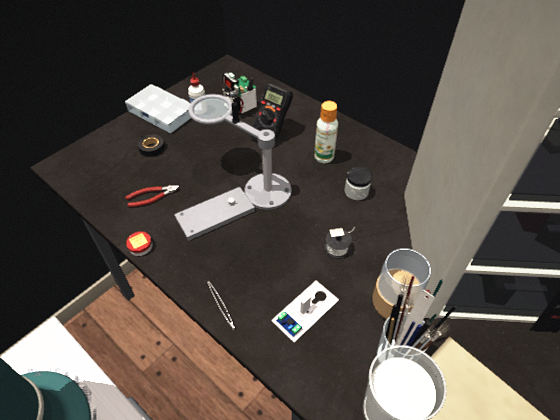

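View pics/top0.png

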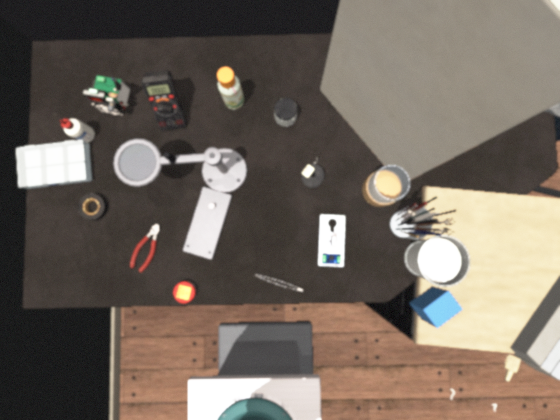

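The scene view shows the holder at about (305,310), the stage at (215,212), the column at (268,165) and the lens at (210,108). In the top view the holder is at (332,240) with its keyhole pointing up (+x), the stud is at (211,205) and the column at (224,170). Next I'll refine the axes and check obstacle heights.

Run:
```python
from h import *
for c in("top","scene"):
    z=np.load(c+"0.npz"); P=cloud(c,z["d"]); X,Y,Z=P[...,0],P[...,1],P[...,2]; ok=z["d"]>0
    def rect(m,n):
        pts=(P[m][:,:2]*1000).astype(np.float32)
        if len(pts)<20: print(c,n,"few",len(pts));return
        r=cv2.minAreaRect(pts); print(c,n,len(pts),np.round(r[0],1),np.round(r[1],1),round(r[2],1),"z",np.median(P[m][:,2]).round(4))
    g=z["im"].astype(int).sum(2)
    rect(ok&(abs(X-.478)<.09)&(abs(Y+.2)<.06)&(Z>-.005)&(Z<.03)&(g>250),"plate")
    rect(ok&(abs(X-.478)<.03)&(abs(Y+.2)<.03)&(Z>.035)&(Z<.07),"tab")
    rect(ok&(X>.42)&(X<.6)&(Y>.02)&(Y<.2)&(Z>.009)&(Z<.021)&(g>200),"stage")
    rect(ok&(abs(X-.567)<.025)&(abs(Y-.09)<.025)&(Z>.0235)&(Z<.04),"stud")
    rect(ok&(abs(X-.66)<.03)&(abs(Y-.066)<.03)&(Z>.172)&(Z<.19),"hub")
    rect(ok&(abs(X-.656)<.025)&(abs(Y-.15)<.025)&(Z>.19)&(Z<.23),"handle")
    rect(ok&(abs(X-.65)<.08)&(abs(Y-.224)<.08)&(Z>.15)&(Z<.18),"lens")
    for q in("tab","stud"):
        for D in spotter.silhouettes(q,c)[:1]:
            rect(D["pixels"]&ok,"sil "+q)
    if c=="top":
        # height map
        for x0 in np.arange(.8,.0,-.1):
            print(round(x0,1),[ (round(float(Z[k].max()),2) if (k:=ok&(abs(X-x0)<.05)&(abs(Y-y0)<.05)).any() else None) for y0 in np.arange(.3,-.8,-.1)])
```

```text
top plate 1456 [ 479.3 -198.3] [ 71.1 135. ] 86.0 z 0.0044
top tab 39 [ 478.1 -197.8] [ 6.6 21.3] 87.5 z 0.0507
top stage 1874 [529.5 106.3] [ 74.7 164.1] 72.3 z 0.0154
top stud 31 [570.2  93.4] [14.7 12.5] 0.4 z 0.0268
top hub 225 [659.9  64.8] [34.  34.3] 58.6 z 0.1764
top handle 59 [655.5 148.8] [11.8 13. ] 48.7 z 0.2136
top lens 1841 [658.2 215.6] [100.7 119.9] 37.0 z 0.1671
top sil tab 1114 [ 480.3 -197.7] [ 61.3 123.8] 86.5 z 0.0055
top sil stud 2110 [529.7 106.2] [ 83.6 171.7] 72.5 z 0.0153
0.8 [0.11, 0.13, 0.16, 0.16, 0.06, 0.52, 0.56, None, None, None, 0.17]
0.7 [0.17, 0.22, 0.22, 0.18, 0.04, 0.04, 0.66, None, 0.01, 0.17, 0.17]
0.6 [0.17, 0.21, 0.22, 0.02, 0.04, 0.04, 0.63, 0.62, 0.02, 0.02, 0.02]
0.5 [0.01, 0.02, 0.02, 0.0, 0.01, 0.05, 0.2, 0.22, 0.14, 0.02, 0.02]
0.4 [0.01, 0.02, 0.02, 0.01, 0.01, 0.02, 0.01, 0.14, 0.14, 0.02, 0.11]
0.3 [0.0, 0.02, 0.02, 0.0, 0.0, 0.0, 0.01, 0.12, 0.12, 0.17, 0.14]
0.2 [-0.64, 0.0, 0.0, 0.0, 0.0, -0.0, -0.64, 0.02, 0.02, 0.18, 0.04]
0.1 [-0.64, 0.0, 0.02, 0.04, 0.02, 0.01, -0.64, -0.64, -0.64, 0.04, -0.65]
scene plate 1592 [ 480.  -196.9] [ 65.3 129.5] 85.9 z 0.0049
scene tab 87 [ 476.2 -199.6] [ 8.5 23.1] 89.1 z 0.05
scene stage 1861 [527.1 106.2] [ 78.6 164.5] 72.4 z 0.0156
scene stud 32 [566.4  92.3] [13.8 13.5] 47.2 z 0.0275
scene hub 173 [657.2  62.9] [33.9 34.8] 82.1 z 0.1767
scene handle 79 [652.2 147.5] [11.7 12.7] 24.8 z 0.2064
scene lens 1129 [653.6 214.8] [101.4 115.3] 39.7 z 0.1676
scene sil tab 1751 [ 480.1 -199.4] [ 63.1 129.8] 87.7 z 0.0055
scene sil stud 2162 [529.1 112.6] [ 91.7 165.1] 71.8 z 0.0154
```

Emit:
{"api": "apply_moves", "payload": {"moves": [[0, 0, -3.5, 0, -1], [0, 0, -3.5, 0, -1], [2.8, -2.31, 0, 0, -1], [2.8, -2.31, 0, 0, -1], [2.8, -2.31, 0, 0, -1]]}}

```text
t: 1.52
ee_pos: [0.2155, -0.5452, 0.3239]
tool_rot: [0.001, 0.993, 0.115, 0.0]
contact_force: [0.5, 0.0, 0.4]
grip_width: 0.0855
gripper_force: 0.0
```

Emit:
{"api": "apply_moves", "payload": {"moves": [[2.8, -2.31, 0, 0, -1], [2.8, -2.31, 0, 0, -1], [2.8, -2.31, 0, 0, -1], [2.8, -2.31, 0, 0, -1], [2.8, -2.31, 0, 0, -1]]}}

```text
t: 1.93
ee_pos: [0.3256, -0.3998, 0.3236]
tool_rot: [0.0, 0.993, 0.116, 0.0]
contact_force: [1.1, -0.8, -0.7]
grip_width: 0.0852
gripper_force: 0.0
```

Emit:
{"api": "apply_moves", "payload": {"moves": [[2.8, -2.31, 0, 0, -1], [2.8, -2.31, 0, 0, -1], [2.8, -2.31, 0, 0, -1], [2.8, -2.31, 0, 0.1, -1], [0, 0, 0, 0.1, -1]]}}

```text
t: 2.35
ee_pos: [0.4172, -0.2787, 0.3238]
tool_rot: [-0.001, 1.0, 0.019, 0.001]
contact_force: [-0.3, 0.9, -0.4]
grip_width: 0.0857
gripper_force: 0.0
```

```bash
cat >> h.py <<'E'
def go(x,y,z,yaw):
    p,Rm,s=tool(); a=np.arctan2(Rm[1,0],Rm[0,0]); d=Rm.T@(np.array([x,y,z])-p)*100
    print("t",round(s["t"],2),"pos",p.round(4),"yaw",round(a,4),"tilt",round(float(np.arccos(-Rm[2,2])),4),"shift cm",d.round(2),"turn",round(float((a-yaw+np.pi)%(2*np.pi)-np.pi),3),"w",round(s["grip_width"],4),"F",np.round(s["contact_force"],1))
E
python3 - <<'E'
from h import *
cams.read_camera("top")
print(lm("tab","top"))
go(.478,-.1985,.13,-.06)
E
```

```text
[(0.67, [0.4766, -0.1978, 0.0359])]
t 2.45 pos [ 0.4135 -0.2843  0.3235] yaw 0.035 tilt 0.0005 shift cm [ 6.74 -8.36 19.35] turn 0.095 w 0.0853 F [-1.1 -0.6 -0.6]
```

Emit:
{"api": "apply_moves", "payload": {"moves": [[2.25, -2.79, 0, 0, -1], [2.25, -2.79, 0, 0, -1], [2.24, -2.78, 0, 0.095, -1], [0, 0, 3.9, 0, -1], [0, 0, 3.9, 0, -1]]}}

```text
t: 2.87
ee_pos: [0.4797, -0.1999, 0.2465]
tool_rot: [0.001, 1.0, -0.029, 0.003]
contact_force: [-0.2, -0.7, -1.3]
grip_width: 0.0851
gripper_force: 0.0
```

Emit:
{"api": "apply_moves", "payload": {"moves": [[0, 0, 3.9, 0, -1], [0, 0, 3.9, 0, -1], [0, 0, 3.5, 0, -1], [0, 0, 0, 0, -1], [0, 0, 0, 0, -1]]}}

```text
t: 3.28
ee_pos: [0.476, -0.2008, 0.1312]
tool_rot: [-0.001, 0.999, -0.032, -0.002]
contact_force: [1.0, -0.5, 1.1]
grip_width: 0.0855
gripper_force: 0.0
```

Run:
```python
from h import *
im,d=cams.read_camera("scene"); cv2.imwrite("pics/s1.png",im[150:,150:,::-1])
print(lm("tab","scene"))
go(.478,-.1985,.039,-.06)
```

```text
[(0.91, [0.4778, -0.2006, 0.0348])]
t 3.38 pos [ 0.4786 -0.2012  0.1343] yaw -0.0634 tilt 0.0033 shift cm [-0.11 -0.28  9.53] turn -0.003 w 0.0855 F [ 1.  -0.2  0.8]
```

View pics/s1.png

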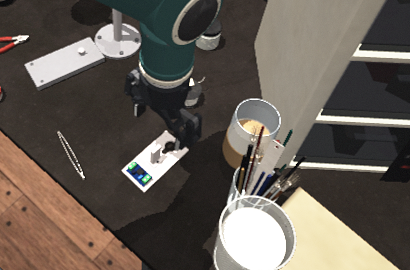

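The crop shows the gripper over the holder, with the open fingers on either side of the tab at about (155,155). Now I'll go down and grip.

Emit:
{"api": "apply_moves", "payload": {"moves": [[0, -0.2, 3.2, 0, -1], [0, 0, 3.2, 0, -1], [0, 0, 3.1, 0, -1], [0, 0, 0, 0, -1], [0, 0, 0, 0, 0]]}}

```text
t: 3.8
ee_pos: [0.4781, -0.1984, 0.0385]
tool_rot: [0.0, 1.0, -0.032, 0.0]
contact_force: [0.1, -0.1, 0.3]
grip_width: 0.0756
gripper_force: 0.0
```

Emit:
{"api": "apply_moves", "payload": {"moves": [[0, 0, 0, 0, 1], [0, 0, 0, 0, 1], [0, 0, 0, 0, 1], [0, 0, 0, 0, 1], [0, 0, 0, 0, 1]]}}

```text
t: 4.22
ee_pos: [0.478, -0.1983, 0.0383]
tool_rot: [0.0, 0.999, -0.032, 0.001]
contact_force: [-0.1, -0.4, -0.1]
grip_width: 0.0122
gripper_force: 0.0
```

Emit:
{"api": "apply_moves", "payload": {"moves": [[0, 0, 0, 0, 1], [0, 0, 0, 0, 1], [0, 0, 0, 0, 1], [0, 0, 0, 0, 1], [0, 0, 0, 0, 1]]}}

```text
t: 4.63
ee_pos: [0.478, -0.1982, 0.0382]
tool_rot: [0.0, 0.999, -0.032, 0.001]
contact_force: [-1.1, -0.2, 7.7]
grip_width: 0.0077
gripper_force: 59.5
```

Emit:
{"api": "apply_moves", "payload": {"moves": [[0, 0, -1, 0, 1], [0, 0, -2, 0, 1], [0, 0, -2.5, 0, 1], [0, 0, -1.5, 0, 1], [0.3, -2.7, 0, 0, 1]]}}

```text
t: 5.05
ee_pos: [0.4831, -0.1772, 0.1107]
tool_rot: [0.003, 0.999, -0.036, 0.003]
contact_force: [1.0, -1.1, -2.3]
grip_width: 0.0066
gripper_force: 58.7
```

Emit:
{"api": "apply_moves", "payload": {"moves": [[0.3, -3.5, 0, 0, 1], [0.4, -3.5, 0, 0, 1], [0.4, -3.5, 0, 0, 1], [0.4, -3.5, 0, 0, 1], [0.4, -3.5, 0, 0, 1]]}}

```text
t: 5.47
ee_pos: [0.5119, 0.0038, 0.1077]
tool_rot: [0.0, 0.999, -0.032, -0.0]
contact_force: [0.7, -0.8, -2.4]
grip_width: 0.0075
gripper_force: 58.7
```

Emit:
{"api": "apply_moves", "payload": {"moves": [[0.3, -3.5, 0, 0, 1], [0.3, -3.5, 0, 0, 1], [0, -3.5, 0, 0.08, 1], [0, 0, 0, 0.08, 1], [0, 0, 0, 0.08, 1]]}}

```text
t: 5.88
ee_pos: [0.5242, 0.11, 0.1076]
tool_rot: [-0.001, 0.989, -0.15, -0.0]
contact_force: [-0.2, -0.8, -2.4]
grip_width: 0.0074
gripper_force: 59.0
```

```bash
cat >> h.py <<'E'
def look(tag):
    for c in("top","scene"):
        im,d=cams.read_camera(c); np.savez(tag+c+".npz",im=im,d=d); cv2.imwrite(f"pics/{tag}{c}.png",im[:,:,::-1])
        for q in("tab","big_hole","slot_end","board_mid","stud"): print(c,q,lm(q,c))
E
python3 - <<'E'
from h import *
look("a")
go(.5251,.1062,.098,-.309)
E
```

```text
top tab [(0.79, [0.5253, 0.1122, 0.1053])]
top big_hole [(0.87, [0.5638, 0.0948, 0.0669])]
top slot_end [(0.84, [0.5483, 0.0998, 0.0662])]
top board_mid [(0.62, [0.484, 0.1183, 0.0785])]
top stud [(0.97, [0.5664, 0.091, 0.0162])]
scene tab [(0.6, [0.5239, 0.1062, 0.1072])]
scene big_hole [(0.57, [0.5644, 0.0955, 0.0688])]
scene slot_end [(0.58, [0.5482, 0.0982, 0.0694])]
scene board_mid [(0.96, [0.4811, 0.1213, 0.0771]), (0.27, [0.6596, 0.0656, 0.165])]
scene stud [(0.62, [0.5691, 0.0941, 0.0178])]
t 6.48 pos [0.5249 0.1063 0.1073] yaw -0.3035 tilt 0.0001 shift cm [0.02 0.   0.93] turn 0.005 w 0.0072 F [ 0.4 -1.2 -2.5]
```

View pics/ascene.png

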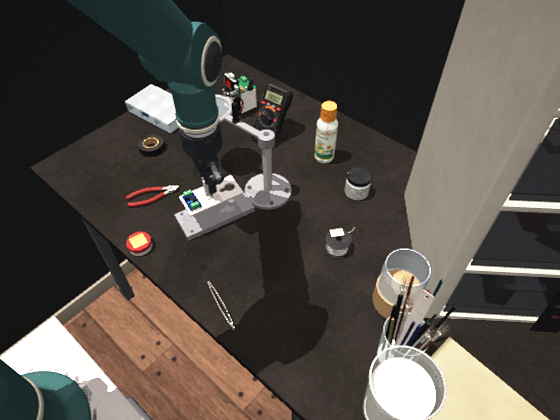

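The picture shows the held holder over the stage, board end at (192,200). The landmark fit puts the hole within about 2 mm of the stud. I'll correct that, then lower to just above the head and check again.

Emit:
{"api": "apply_moves", "payload": {"moves": [[0.2, 0.1, 1, 0.005, 1], [0, 0, 1.4, 0, 1], [0, 0, 1.0, 0, 1], [0, 0, 0, 0, 1], [0, 0, 0, 0, 1]]}}

```text
t: 6.9
ee_pos: [0.5258, 0.105, 0.0723]
tool_rot: [0.0, 0.988, -0.153, -0.001]
contact_force: [0.1, -0.6, -2.2]
grip_width: 0.0069
gripper_force: 59.1
```

Run:
```python
from h import *
look("b")
go(.5251,.1062,.0545,-.309)
for c in("top","scene"):
    z=np.load("b"+c+".npz"); P=cloud(c,z["d"]);X,Y,Z=P[...,0],P[...,1],P[...,2]
    g=z["im"].astype(int)
    m=(X>.42)&(X<.63)&(Y>.03)&(Y<.19)&(Z>.033)&(Z<.046)
    r=cv2.minAreaRect((P[m][:,:2]*1000).astype(np.float32)); print(c,m.sum(),r)
im=np.load("btop.npz")["im"][170:260,170:260]; im2=np.load("bscene.npz")["im"][160:250,170:290]
a=cv2.resize(im,(400,400),interpolation=3);b=cv2.resize(im2,(400,300),interpolation=3)
o=np.zeros((400,800,3),np.uint8);o[:,:400]=a;o[:300,400:]=b;cv2.imwrite("pics/b.png",o[:,:,::-1])
```

```text
top tab [(0.56, [0.5256, 0.109, 0.0654])]
top big_hole [(0.9, [0.562, 0.0895, 0.0297])]
top slot_end [(0.72, [0.5474, 0.0921, 0.0304]), (0.48, [0.5664, 0.0897, 0.0146])]
top board_mid [(0.55, [0.4815, 0.1129, 0.0428]), (0.5, [0.5508, 0.0913, 0.0277])]
top stud [(0.55, [0.5642, 0.0931, 0.0138])]
scene tab [(0.98, [0.5253, 0.1032, 0.0707])]
scene big_hole [(0.67, [0.5652, 0.0939, 0.0321])]
scene slot_end [(0.69, [0.5464, 0.0996, 0.0359])]
scene board_mid [(0.57, [0.4836, 0.1199, 0.0454])]
scene stud [(0.97, [0.5704, 0.0944, 0.0179])]
t 7.5 pos [0.5265 0.1051 0.0734] yaw -0.3083 tilt 0.0002 shift cm [-0.17 -0.06  1.89] turn 0.001 w 0.0075 F [ 0.2 -0.4 -1. ]
top 486 ((527.8561401367188, 102.69995880126953), (60.07525634765625, 123.81351470947266), 72.4450454711914)
scene 874 ((526.9505004882812, 102.66091918945312), (63.42047119140625, 125.09742736816406), 72.86343383789062)
```

View pics/b.png

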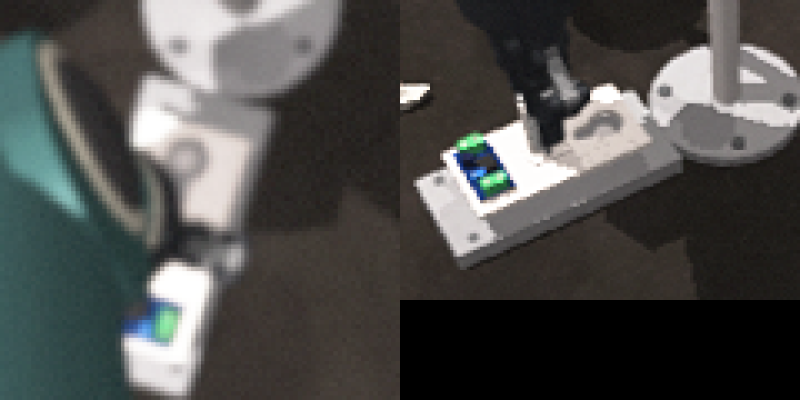

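The plate outline is the right size (124 x 60) and sits about 3 mm to the stage's right and 2 mm too far forward. In the left crop the ring of the hole is near (185,155). I'll correct and go down in small steps, watching the force.

Emit:
{"api": "apply_moves", "payload": {"moves": [[-0.17, -0.3, 0, 0, 1], [0, 0, 0, 0, 1], [0, 0, 0.4, 0, 1], [0, 0, 0.4, 0, 1], [0, 0, 0.2, 0, 1]]}}

```text
t: 7.92
ee_pos: [0.5253, 0.1083, 0.0625]
tool_rot: [0.0, 0.988, -0.154, -0.0]
contact_force: [-0.3, -0.3, -2.4]
grip_width: 0.0072
gripper_force: 59.1
```

Run:
```python
from h import *
go(.5251,.1062,.0545,-.309)
```

```text
t 7.92 pos [0.5253 0.1083 0.0625] yaw -0.3083 tilt 0.0011 shift cm [0.04 0.21 0.8 ] turn 0.001 w 0.0072 F [-0.3 -0.3 -2.4]
```

Emit:
{"api": "apply_moves", "payload": {"moves": [[0, 0, 0.3, 0, 1], [0, 0, 0.3, 0, 1], [0, 0, 0.1, 0, 1], [0, 0, 0, 0, 1], [0, 0, 0, 0, 1]]}}

```text
t: 8.33
ee_pos: [0.5257, 0.1084, 0.0561]
tool_rot: [0.0, 0.988, -0.154, -0.0]
contact_force: [0.1, -0.4, -2.6]
grip_width: 0.0072
gripper_force: 59.1
```

Emit:
{"api": "apply_moves", "payload": {"moves": [[0, 0, 0.1, 0, 1], [0, 0, 0, 0, 1], [0, 0, 0, 0, 1], [0, 0, 0, 0, 1], [0, 0, 0, 0, 1]]}}

```text
t: 8.75
ee_pos: [0.5258, 0.1085, 0.0553]
tool_rot: [-0.0, 0.988, -0.154, 0.0]
contact_force: [-0.8, -0.1, -1.3]
grip_width: 0.0072
gripper_force: 59.1
```

Emit:
{"api": "apply_moves", "payload": {"moves": [[0.2, 0, 0, 0, 1], [0.2, 0, 0, 0, 1], [0.2, 0, 0, 0, 1], [0.2, 0, 0, 0, 1], [0, 0, 0, 0, 1]]}}

```text
t: 9.17
ee_pos: [0.534, 0.1058, 0.0553]
tool_rot: [-0.0, 0.988, -0.154, 0.0]
contact_force: [-0.1, -0.2, -1.7]
grip_width: 0.0072
gripper_force: 59.1
```

Run:
```python
from h import *
go(.5251,.1062,.0545,-.309)
```

```text
t 9.17 pos [0.534  0.1058 0.0553] yaw -0.3088 tilt 0.0006 shift cm [-0.86  0.23  0.08] turn 0.0 w 0.0072 F [-0.1 -0.2 -1.7]
```

Emit:
{"api": "apply_moves", "payload": {"moves": [[0.2, 0, 0, 0, 1], [0.2, 0, 0, 0, 1], [0.1, 0, 0, 0, 1], [0, 0, 0, 0, 1], [0, 0, 0, 0, 1]]}}

```text
t: 9.58
ee_pos: [0.5381, 0.1045, 0.0552]
tool_rot: [0.0, 0.988, -0.154, -0.0]
contact_force: [-0.0, -0.2, -2.5]
grip_width: 0.0072
gripper_force: 59.1
```

Emit:
{"api": "apply_moves", "payload": {"moves": [[0.1, 0, 0, 0, 1], [0.1, 0, 0, 0, 1], [0, 0, 0, 0, 1], [0, 0, 0, 0, 1], [0, 0, 0, 0, 1]]}}

```text
t: 10.0
ee_pos: [0.54, 0.1039, 0.0552]
tool_rot: [0.0, 0.988, -0.154, -0.0]
contact_force: [-0.0, -0.9, -2.7]
grip_width: 0.0071
gripper_force: 59.1
```

Emit:
{"api": "apply_moves", "payload": {"moves": [[0.1, 0, 0, 0, 1], [0.1, 0, 0, 0, 1], [0.1, 0, 0, 0, 1], [0, 0, 0, 0, 1], [0, 0, 0, 0, 1]]}}

```text
t: 10.42
ee_pos: [0.5429, 0.1029, 0.0552]
tool_rot: [0.0, 0.988, -0.154, -0.0]
contact_force: [0.4, 0.2, -2.0]
grip_width: 0.0074
gripper_force: 59.1
```

Emit:
{"api": "apply_moves", "payload": {"moves": [[0.1, 0, 0, 0, 1], [0.1, 0, 0, 0, 1], [0, 0, 0, 0, 1], [0, 0, 0, 0, 1], [0, 0, 0, 0, 1]]}}

```text
t: 10.83
ee_pos: [0.5448, 0.1023, 0.0552]
tool_rot: [0.0, 0.988, -0.154, -0.0]
contact_force: [-0.5, 0.1, -2.0]
grip_width: 0.0074
gripper_force: 59.1
```

Emit:
{"api": "apply_moves", "payload": {"moves": [[0.1, 0, 0, 0, 1], [0, 0, 0, 0, 1], [0.1, 0, 0, 0, 1], [0, 0, 0, 0, 1], [0, 0, 0, 0, 1]]}}

```text
t: 11.25
ee_pos: [0.5462, 0.102, 0.0551]
tool_rot: [0.0, 0.988, -0.153, -0.001]
contact_force: [-2.4, 1.3, -1.3]
grip_width: 0.0074
gripper_force: 59.1
```

Run:
```python
from h import *
look("c")
go(.5251,.1062,.0545,-.309)
for c in("top","scene"):
    z=np.load("c"+c+".npz"); P=cloud(c,z["d"]);X,Y,Z=P[...,0],P[...,1],P[...,2]
    m=(X>.42)&(X<.63)&(Y>.03)&(Y<.19)&(Z>.019)&(Z<.026)
    r=cv2.minAreaRect((P[m][:,:2]*1000).astype(np.float32)); print(c,m.sum(),r)
```

```text
top tab [(0.77, [0.5474, 0.102, 0.0505])]
top big_hole [(0.67, [0.5857, 0.0869, 0.0141]), (0.41, [0.6479, 0.2257, 0.1595])]
top slot_end [(0.8, [0.5678, 0.0924, 0.0151])]
top board_mid [(0.88, [0.504, 0.1123, 0.0281])]
top stud [(0.72, [0.5626, 0.0884, 0.0144])]
scene tab [(0.71, [0.5441, 0.0995, 0.0534])]
scene big_hole [(0.62, [0.5853, 0.0883, 0.0155])]
scene slot_end [(0.58, [0.5692, 0.0959, 0.0146])]
scene board_mid [(0.63, [0.5039, 0.1162, 0.0241]), (0.51, [0.566, 0.0944, 0.0155])]
scene stud [(0.63, [0.5698, 0.0974, 0.0175])]
t 11.85 pos [0.5463 0.1019 0.0551] yaw -0.3081 tilt 0.0009 shift cm [-2.15  0.23  0.07] turn 0.001 w 0.0073 F [-3.7  1.8 -0. ]
top 396 ((547.9893798828125, 98.72526550292969), (59.424705505371094, 124.22740936279297), 73.21866607666016)
scene 711 ((528.1669311523438, 102.68032836914062), (67.81187438964844, 160.487060546875), 72.4588851928711)
```

Emit:
{"api": "apply_moves", "payload": {"moves": [[0.1, 0, 0, 0, 1], [0, 0, 0, 0, 1], [0.1, 0, 0, 0, 1], [0, 0, 0, 0, 1], [0, 0, 0, 0, 1]]}}

```text
t: 12.27
ee_pos: [0.5467, 0.1018, 0.0549]
tool_rot: [0.0, 0.988, -0.153, -0.002]
contact_force: [-7.4, 2.9, 1.5]
grip_width: 0.0076
gripper_force: 59.6
```

Emit:
{"api": "apply_moves", "payload": {"moves": [[-0.1, 0, 0.1, 0, 1], [0, 0, 0.05, 0, 1], [0, 0, 0, 0, 1], [0, 0, 0, 0, 1], [0, 0, 0, 0, 1]]}}

```text
t: 12.68
ee_pos: [0.5463, 0.1019, 0.0543]
tool_rot: [0.0, 0.988, -0.153, -0.001]
contact_force: [-8.7, 1.9, 8.0]
grip_width: 0.0075
gripper_force: 60.6
```

Emit:
{"api": "apply_moves", "payload": {"moves": [[0, 0, 0, 0, 0.5], [0, 0, 0, 0, 0.2], [0, 0, 0, 0, 0], [0, 0, 0, 0, 0], [0, 0, 0, 0, 0]]}}

```text
t: 13.1
ee_pos: [0.5483, 0.1012, 0.0539]
tool_rot: [-0.0, 0.988, -0.154, 0.001]
contact_force: [-0.7, -0.7, -0.2]
grip_width: 0.0428
gripper_force: 0.0
```

Emit:
{"api": "apply_moves", "payload": {"moves": [[0, 0, -1, 0, 0], [0, 0, -2, 0, 0], [0, 0, -3, 0, 0], [0, 0, -3, 0, 0], [0, 0, -3, 0, 0]]}}

```text
t: 13.52
ee_pos: [0.5475, 0.1014, 0.1756]
tool_rot: [-0.0, 0.988, -0.153, 0.0]
contact_force: [1.7, 0.2, -1.1]
grip_width: 0.0426
gripper_force: 0.0
```

Emit:
{"api": "apply_moves", "payload": {"moves": [[-2, 0, -3, 0, 0], [-3, 0, -2.5, 0, 0], [-3, 0, -2.5, 0, 0], [-3, 0, 0, 0, 0], [-1, 0, 0, 0, 0]]}}

```text
t: 13.93
ee_pos: [0.4305, 0.1395, 0.2559]
tool_rot: [-0.0, 0.988, -0.152, 0.001]
contact_force: [-0.5, -0.1, -0.5]
grip_width: 0.043
gripper_force: 0.0
```

Run:
```python
from h import *
look("d")
go(.5251,.1062,.0545,-.309)
for c in("top","scene"):
    z=np.load("d"+c+".npz"); P=cloud(c,z["d"]);X,Y,Z=P[...,0],P[...,1],P[...,2]
    m=(X>.42)&(X<.63)&(Y>.03)&(Y<.19)&(Z>.0188)&(Z<.026)
    r=cv2.minAreaRect((P[m][:,:2]*1000).astype(np.float32)); print(c,m.sum(),r)
    m=(abs(X-.65)<.08)&(abs(Y-.15)<.03)&(Z>.19)&(Z<.23); print("handle",P[m].mean(0))
    print(lm("handle",c),lm("column",c),lm("lens",c))
```

```text
top tab [(0.65, [0.546, 0.1042, 0.0516]), (0.55, [0.5683, 0.09, 0.0139])]
top big_hole []
top slot_end [(0.83, [0.5707, 0.0944, 0.0138])]
top board_mid [(0.97, [0.5042, 0.1118, 0.0268])]
top stud [(0.87, [0.5676, 0.0906, 0.0153])]
scene tab [(0.95, [0.5452, 0.0998, 0.0526]), (0.26, [0.6524, 0.1515, 0.1888])]
scene big_hole [(0.74, [0.5847, 0.092, 0.0144])]
scene slot_end [(0.85, [0.5682, 0.0978, 0.0165])]
scene board_mid [(0.55, [0.5075, 0.117, 0.0257])]
scene stud [(0.64, [0.5679, 0.0958, 0.0175])]
t 14.53 pos [0.4336 0.1377 0.2534] yaw -0.3088 tilt 0.0008 shift cm [ 9.69  0.21 19.88] turn 0.0 w 0.0429 F [ 0.2  0.5 -0.2]
top 827 ((531.2703857421875, 104.97952270507812), (70.419921875, 159.2037353515625), 72.50236511230469)
handle [0.65463947 0.14762641 0.20914851]
[] [(0.6, [0.5443, 0.1027, 0.0482]), (0.56, [0.659, 0.0694, 0.1644])] [(0.81, [0.6486, 0.2248, 0.1652])]
scene 755 ((532.07177734375, 103.86878967285156), (67.45832061767578, 154.42710876464844), 70.82181549072266)
handle [0.65140547 0.14598569 0.20529829]
[(0.84, [0.6537, 0.151, 0.1921]), (0.19, [0.5032, 0.1173, 0.0253])] [(0.74, [0.658, 0.0646, 0.1624])] [(0.86, [0.6445, 0.2248, 0.1688])]
```

View pics/dscene.png

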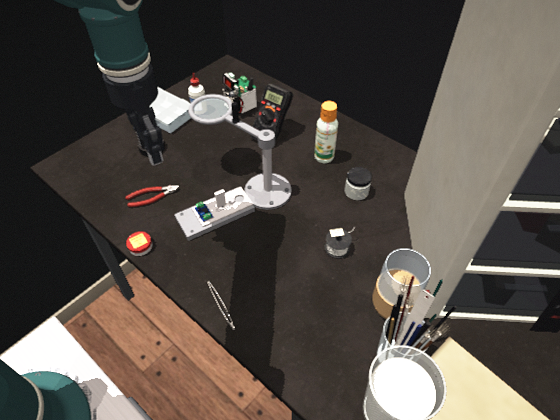

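The picture shows the holder locked on the stage at (215,208) with the gripper clear of it. Next is the handle at (0.6535, 0.148).

Emit:
{"api": "apply_moves", "payload": {"moves": [[0, 0, -2, 0, 0], [3.44, -1.28, 0, 0, 0], [3.44, -1.28, 0, 0, 0], [3.44, -1.28, 0, 0, 0], [3.44, -1.28, 0, 0, 0]]}}

```text
t: 15.25
ee_pos: [0.5817, 0.1448, 0.2741]
tool_rot: [0.0, 0.988, -0.154, 0.0]
contact_force: [0.4, -0.4, 1.5]
grip_width: 0.0426
gripper_force: 0.0
```

Emit:
{"api": "apply_moves", "payload": {"moves": [[3.44, -1.28, 0, 0, 0], [3.44, -1.28, 0, 0, 0], [0, 0, 0, 0, 0], [0, 0, 0, 0, 0], [0, 0, 0, 0, 0]]}}

```text
t: 15.67
ee_pos: [0.6527, 0.1487, 0.273]
tool_rot: [0.0, 0.988, -0.153, -0.001]
contact_force: [0.5, -0.2, 0.8]
grip_width: 0.0424
gripper_force: 0.0
```

Run:
```python
from h import *
go(.6535,.148,.202,-.309)
print(np.round(status.state()["joints"],2))
im,d=cams.read_camera("scene"); cv2.imwrite("pics/e.png",cv2.resize(im[50:200,150:350],(800,600))[:,:,::-1])
```

```text
t 15.67 pos [0.6527 0.1487 0.273 ] yaw -0.3079 tilt 0.0017 shift cm [0.11 0.03 7.1 ] turn 0.001 w 0.0424 F [ 0.5 -0.2  0.8]
[-0.08  0.51 -0.27  1.52  0.14  1.14 -2.26]
```

View pics/e.png

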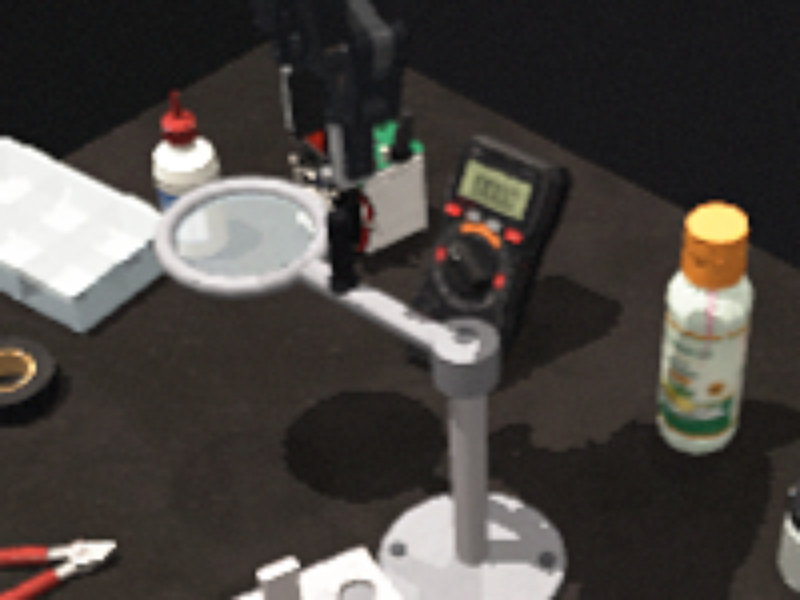

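The handle at about (345,240) stands directly under the gripper, and the swing direction takes the last joint away from its limit. Going down to grip.

Emit:
{"api": "apply_moves", "payload": {"moves": [[0, 0, 2.3, 0, 0], [0, 0, 2.3, 0, 0], [0, 0, 2.5, 0, 0], [0, 0, 0, 0, 0], [0, 0, 0, 0, 0.5]]}}

```text
t: 16.13
ee_pos: [0.652, 0.1484, 0.2026]
tool_rot: [0.0, 0.988, -0.153, -0.001]
contact_force: [-0.7, -0.4, 1.1]
grip_width: 0.0319
gripper_force: 0.0
```

Emit:
{"api": "apply_moves", "payload": {"moves": [[0, 0, 0, 0, 1], [0, 0, 0, 0, 1], [0, 0, 0, 0, 1], [0, 0, 0, 0, 1], [0, 0, 0, 0, 1]]}}

```text
t: 16.55
ee_pos: [0.654, 0.151, 0.2052]
tool_rot: [-0.002, 0.988, -0.153, 0.002]
contact_force: [-0.2, 5.1, 0.9]
grip_width: 0.0123
gripper_force: 58.8
```

Run:
```python
from h import *
go(.6535,.148,.202,-.309)
p,Rm,s=tool(); print(s["gripper_force"])
c=np.array([.659,.0645]); h=p[:2]; b=np.array([.504,.114])
t0=np.arctan2(*(h-c)[::-1]); t1=np.arctan2(*(b-c)[::-1]); r=np.linalg.norm(h-c); print("r",r,t0,t1)
# 12 rows: each turns by -dt (tool) after shift in own axes
n=14; dt=(t1-t0)/n; a=np.arctan2(Rm[1,0],Rm[0,0])
for i in range(n):
    t=t0+i*dt; q=c+r*np.array([np.cos(t),np.sin(t)]); q2=c+r*np.array([np.cos(t+dt),np.sin(t+dt)]); d=(q2-q)*100
    print(i,round(d@[np.cos(a),np.sin(a)],2),round(d@[np.sin(a),-np.cos(a)],2),round(-dt,4)); a+=dt
```

```text
t 16.55 pos [0.654  0.151  0.2052] yaw -0.3066 tilt 0.0049 shift cm [0.04 0.3  0.32] turn 0.002 w 0.0123 F [-0.2  5.1  0.9]
58.777499969601195
r 0.0865995851396082 1.6284876899188894 2.8324750519914903
0 -0.68 0.29 -0.086
1 -0.68 0.29 -0.086
2 -0.68 0.29 -0.086
3 -0.68 0.29 -0.086
4 -0.68 0.29 -0.086
5 -0.68 0.29 -0.086
6 -0.68 0.29 -0.086
7 -0.68 0.29 -0.086
8 -0.68 0.29 -0.086
9 -0.68 0.29 -0.086
10 -0.68 0.29 -0.086
11 -0.68 0.29 -0.086
12 -0.68 0.29 -0.086
13 -0.68 0.29 -0.086
```

Emit:
{"api": "apply_moves", "payload": {"moves": [[-0.68, 0.29, 0, -0.086, 1], [-0.68, 0.29, 0, -0.086, 1], [-0.68, 0.29, 0, -0.086, 1], [-0.68, 0.29, 0, -0.086, 1], [0, 0, 0, 0, 1]]}}

```text
t: 16.97
ee_pos: [0.6242, 0.1438, 0.2052]
tool_rot: [-0.001, 1.0, 0.02, 0.001]
contact_force: [-2.3, 5.3, 3.4]
grip_width: 0.0119
gripper_force: 59.1
```

Emit:
{"api": "apply_moves", "payload": {"moves": [[-0.68, 0.29, 0, -0.086, 1], [-0.68, 0.29, 0, -0.086, 1], [-0.68, 0.29, 0, -0.086, 1], [-0.68, 0.29, 0, -0.086, 1], [0, 0, 0, 0, 1]]}}

```text
t: 17.38
ee_pos: [0.5996, 0.1272, 0.2051]
tool_rot: [-0.001, 0.982, 0.19, 0.001]
contact_force: [-2.1, 4.1, 5.1]
grip_width: 0.012
gripper_force: 59.4
```

Emit:
{"api": "apply_moves", "payload": {"moves": [[-0.68, 0.29, 0, -0.086, 1], [-0.68, 0.29, 0, -0.086, 1], [-0.68, 0.29, 0, -0.086, 1], [-0.68, 0.29, 0, -0.086, 1], [0, 0, 0, 0, 1]]}}

```text
t: 17.8
ee_pos: [0.5822, 0.103, 0.2051]
tool_rot: [0.0, 0.935, 0.355, 0.001]
contact_force: [-2.8, 3.1, 7.0]
grip_width: 0.0118
gripper_force: 59.8
```

```bash
cat >> h.py <<'E'
def ang():
    c=np.array([.659,.0645]); p=tool()[0][:2]-c; print("tool polar",np.linalg.norm(p),np.arctan2(p[1],p[0]))
    for cam in("top","scene"):
        im,d=cams.read_camera(cam); P=cloud(cam,d); 
        print(cam,"lens",lm("lens",cam),"col",lm("column",cam),"board",lm("board_mid",cam),"hand",lm("handle",cam))
        for D in spotter.silhouettes("lens",cam)[:1]:
            Q=P[D["pixels"]&(d>0)&(P[...,2]>.155)&(P[...,2]<.185)]; print(len(Q),"bbox",Q.min(0).round(3),Q.max(0).round(3))
    cv2.imwrite("pics/f.png",im[:,:,::-1])
E
python3 - <<'E'
from h import *
go(.6535,.148,.202,-.309); ang()
E
```

```text
t 17.8 pos [0.5822 0.103  0.2051] yaw 0.7258 tilt 0.0027 shift cm [8.32 1.37 0.33] turn 1.035 w 0.0118 F [-2.8  3.1  7. ]
tool polar 0.08596945192338128 2.676768378794356
top lens [(0.9, [0.5131, 0.1319, 0.1642])] col [(0.81, [0.6605, 0.0675, 0.1613])] board [(0.76, [0.5034, 0.1143, 0.0284])] hand [(0.82, [0.5821, 0.0987, 0.1928])]
569 bbox [0.495 0.047 0.156] [0.678 0.118 0.182]
scene lens [(0.82, [0.5107, 0.1354, 0.167])] col [(0.86, [0.6596, 0.0656, 0.1624]), (0.74, [0.5035, 0.1197, 0.0261])] board [(0.59, [0.5014, 0.1179, 0.0236])] hand [(0.98, [0.5813, 0.1022, 0.191])]
2058 bbox [0.464 0.046 0.155] [0.672 0.184 0.185]
```

Emit:
{"api": "apply_moves", "payload": {"moves": [[-0.56, 0.24, 0, -0.07, 1], [-0.56, 0.24, 0, -0.07, 1], [0, 0, 0, 0, 1], [0, 0, 0, 0, 1], [0, 0, 0, 0, 1]]}}

```text
t: 18.82
ee_pos: [0.5778, 0.0922, 0.2051]
tool_rot: [0.001, 0.908, 0.418, 0.001]
contact_force: [-2.8, 3.2, 7.3]
grip_width: 0.0118
gripper_force: 59.9
```

Run:
```python
from h import *
go(.6535,.148,.202,-.309); ang()
```

```text
t 18.82 pos [0.5778 0.0922 0.2051] yaw 0.8629 tilt 0.003 shift cm [9.16 2.12 0.33] turn 1.172 w 0.0118 F [-2.8  3.2  7.3]
tool polar 0.08580564814326802 2.812300405408059
top lens [(0.91, [0.5067, 0.1126, 0.1609])] col [(0.93, [0.662, 0.0664, 0.1621])] board [(0.71, [0.5021, 0.1125, 0.0281])] hand [(0.76, [0.5818, 0.0912, 0.1941])]
566 bbox [0.484 0.047 0.156] [0.678 0.099 0.182]
scene lens [(0.97, [0.4987, 0.117, 0.1652])] col [(0.58, [0.6587, 0.0631, 0.1622]), (0.36, [0.5016, 0.1157, 0.1676])] board [(0.66, [0.506, 0.1159, 0.0258])] hand [(0.61, [0.5796, 0.0912, 0.1928])]
2060 bbox [0.456 0.045 0.155] [0.674 0.159 0.185]
```

View pics/f.png

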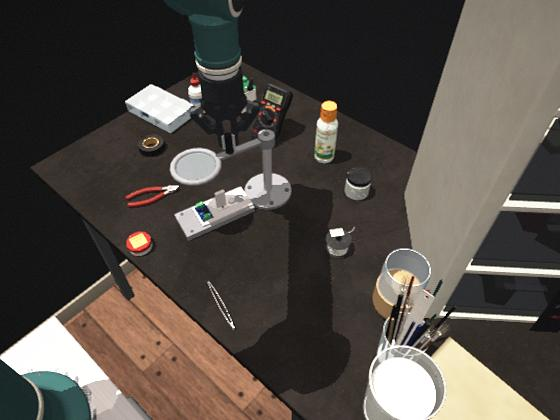

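The lens at (195,167) measures (0.503, 0.115) against the board's (0.504, 0.114), so it is centred. Now I'll release and retreat upward.

Emit:
{"api": "apply_moves", "payload": {"moves": [[0, 0, 0, 0, 0.6], [0, 0, 0, 0, 0.3], [0, 0, 0, 0, 0.2], [0, 0, 0, 0, 0.2], [0, 0, 0, 0, 0.2]]}}

```text
t: 19.83
ee_pos: [0.577, 0.0911, 0.2026]
tool_rot: [0.0, 0.908, 0.418, -0.0]
contact_force: [-0.4, -0.8, 0.9]
grip_width: 0.0342
gripper_force: 0.0
```

Emit:
{"api": "apply_moves", "payload": {"moves": [[0, 0, -1, 0, 0.2], [0, 0, -2, 0, 0.2], [0, 0, -3, 0, 0.2], [0, 0, -3, 0, 0.2], [0, 0, -3, 0, 0.2]]}}

```text
t: 20.25
ee_pos: [0.5767, 0.0917, 0.3247]
tool_rot: [-0.0, 0.908, 0.419, -0.0]
contact_force: [1.0, -0.2, 0.9]
grip_width: 0.0345
gripper_force: 0.0
```

Emit:
{"api": "apply_moves", "payload": {"moves": [[-3, 3, 0, 0, 0.2], [-3, 3, 0, 0, 0.2], [-2, 2, 0, 0, 0.2], [0, 0, 0, 0, 0.2], [0, 0, 0, 0, 0.2]]}}

```text
t: 20.67
ee_pos: [0.5857, -0.022, 0.3232]
tool_rot: [0.0, 0.909, 0.416, -0.0]
contact_force: [0.3, 0.6, 0.2]
grip_width: 0.0337
gripper_force: 0.0
```

Run:
```python
from h import *
go(.6535,.148,.202,-.309); ang(); look("g")
for c in("top","scene"):
    z=np.load("g"+c+".npz"); P=cloud(c,z["d"]);X,Y,Z=P[...,0],P[...,1],P[...,2]
    m=(abs(X-.504)<.08)&(abs(Y-.115)<.08)&(Z>.15)&(Z<.175)&(np.hypot(X-.659,Y-.0645)>.112)
    r=cv2.minEnclosingCircle((P[m][:,:2]*1000).astype(np.float32)); print(c,m.sum(),r)
    m=(abs(X-.58)<.03)&(abs(Y-.09)<.03)&(Z>.19)&(Z<.23);print("handle",P[m].mean(0))
```

```text
t 20.67 pos [ 0.5857 -0.022   0.3232] yaw 0.8592 tilt 0.0005 shift cm [17.3  -5.98 12.12] turn 1.168 w 0.0337 F [0.3 0.6 0.2]
tool polar 0.1133838387638752 -2.2734095553550624
top lens [(0.77, [0.5063, 0.1127, 0.1647])] col [] board [] hand []
726 bbox [0.46  0.119 0.161] [0.556 0.164 0.174]
scene lens [(0.87, [0.4993, 0.1131, 0.166])] col [(0.77, [0.6601, 0.0628, 0.1617])] board [(0.75, [0.5003, 0.1142, 0.0259])] hand [(0.65, [0.5776, 0.0908, 0.194])]
2147 bbox [0.455 0.045 0.155] [0.675 0.162 0.184]
top tab []
top big_hole []
top slot_end []
top board_mid []
top stud []
scene tab [(0.79, [0.5475, 0.0979, 0.0538])]
scene big_hole [(0.64, [0.5826, 0.0885, 0.0157])]
scene slot_end [(0.78, [0.5663, 0.0957, 0.0169]), (0.74, [0.5702, 0.0949, 0.021])]
scene board_mid [(0.83, [0.505, 0.116, 0.0235]), (0.35, [0.5754, 0.0912, 0.1925])]
scene stud []
top 645 ((507.0035400390625, 128.0983123779297), 47.22930145263672)
handle [nan nan nan]
scene 1531 ((505.731201171875, 112.14606475830078), 51.108314514160156)
handle [0.57515687 0.08730942 0.20597265]<stdin>:7: RuntimeWarning: Mean of empty slice.
  ret = um.true_divide(
```

```bash
python3 -c "
from plant import order; print(order.hand_in())"
```

```text
the job is handed in; nothing more can be done
None
```

I've handed the job in: the holder is locked fully home on the stud, and the magnifier has been released with its lens about 3 mm from the circuit board's centre by camera (limit 12 mm). The robot is clear of everything, at about 21 s of the 64 s allowed; the hand-in returned no verdict.

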